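# Rebuild the stepped tray tower on the washstand

## Task

Two washed wooden trays lean on the two draining racks; rebuild the stepped tower on the wooden tray that stands on the counter with a small jar in one end. First set the deep tray on it, lengthwise in line and stepped out over the end away from the jar, so that its foot drops into that end bay and it sits level on the rims; then set the shallow tray with the raised grip on the deep one, stepped back the other way so that it stands straight above the bottom tray, again foot in the bay and level. Set the trays down rather than dropping them, keep the jar standing in its bay, and leave the other toiletries where they are.

Things in the scene. Friction and masses are not known exactly. Their poses are not given: they have to be found in the camera images.
- base_c (a point): Bottom tray, wood, loose on the counter (0.5 kg): 160 mm long (y), 100 wide (x), rim 58 high, walls 5. Dividers 28.5 either side of the middle form a 52 centre bay and two end bays, 44 (y) x 90 (x) inside, their centres 53 from the middle. Underneath a middle foot 34 (y) x 80 (x), 8 deep, and two end skids; plate 8 to 13 up. Jar in one end (varies). Point: centre, 30 above the foot's underside; z up
- deep_c (a point): Deep tray, as the bottom one but no skids, 0.3 kg, empty, leaning on a rack. Grip fin in its centre bay, along y: 16 mm thick (x), 52 long, top 52 above the foot's underside, 37 free each side down to the plate (13 up). Point: in the fin, centre, 30 above the foot's underside; z out of the open side. Seated, it is 50 above and 53 lengthwise from the tray below; the foot has 5 mm play each way
- shallow_c (a point): Shallow tray, like the deep one in plan, foot, bays and plate, but rim 34 mm high and its fin (16 thick in x, 52 long in y) rises to 60, clear above the rim; 0.2 kg, empty, leaning on the other rack. Point: in the fin, centre, 30 above the foot's underside; z out of the open side. Seated on the deep tray it is 50 above it and 53 back lengthwise. All trays are the same turned half round
- jar_c (a point): Small amber glass jar, 36 mm wide, 66 mm high, standing on the plate in one end bay of the bottom tray; its top is 21 mm above that tray's rim. The point is its centre
- tin: Flat round metal tin, 36 mm wide, 16 mm high, in the other end bay of the bottom tray, well below the rim; it stays there, under the deep tray's foot. Origin at the centre of its underside
- rack_a: Steel draining rack fixed to the counter, about 115 x 120 mm, left or right (varies), carrying the deep tray: two rails slope 32 degrees (0.56 rad), rising along the rack's x, so the tray's open side faces up and towards the robot; its lower long side rests on two stops, 22 mm high. The tray comes off along its own z. Origin: middle, on the counter
- rack_b: The other draining rack, the same as rack_a, fixed to the counter, carrying the shallow tray. Origin: middle, on the counter
- mug: Bystander: white ceramic mug, 72 mm wide, 90 mm high. Origin at the centre of its underside.
- lotion: Bystander: white round bottle with grey cap, 56 mm wide, 145 mm high. Origin at the centre of its underside.
- cream: Bystander: low white jar with metal lid, 60 mm wide, 42 mm high. Origin at the centre of its underside.
- brush: Bystander: dark wooden hairbrush lying bristles down, 175 mm long. Origin at the centre of its underside.
- soapdish: Bystander: white dish 85 x 120 x 22 mm with a bar of soap in it. Origin at the centre of its underside.
- tonic: Bystander: green glass bottle, 48 mm wide, 120 mm high. Origin at the centre of its underside.

How it is judged (in metres and radians):
On the way:
1. the deep tray sits on the bottom tray, level, foot in the end bay away from the jar, let go, with the shallow tray not yet on it (((y of jar_c in the frame of base_c between 0.03 and 0.075 m and y of deep_c in the frame of base_c between -0.064 and -0.042 m) or (y of jar_c in the frame of base_c between -0.075 and -0.03 m and y of deep_c in the frame of base_c between 0.042 and 0.064 m)) and x of deep_c in the frame of base_c between -0.011 and 0.011 m and z of deep_c in the frame of base_c between 0.046 and 0.054 m and angle between deep_c's own z axis and vertical below 0.06 rad and angle between the y axis of deep_c and the y axis of base_c, either way round below 0.25 rad and angle between base_c's own z axis and vertical below 0.05 rad and height (world z) of base_c between 0.025 and 0.035 m and contact force between the fingers and deep below 0.1 N and horizontal distance between shallow_c and base_c above 0.1 m), for 0.2 s.
At the end, for the whole second after the job is handed in: Deep tray 46-54 mm above the bottom one, 42-64 mm along it away from the jar, 11 mm sideways, 0.25 rad; shallow 46-54 mm above the deep one, over the bottom one within 18 mm and 0.4 rad; both level (0.06 rad); bottom flat on the counter; jar upright (0.3 rad) in its bay; all at rest (((y of jar_c in the frame of base_c between 0.03 and 0.075 m and y of deep_c in the frame of base_c between -0.064 and -0.042 m) or (y of jar_c in the frame of base_c between -0.075 and -0.03 m and y of deep_c in the frame of base_c between 0.042 and 0.064 m)) and x of deep_c in the frame of base_c between -0.011 and 0.011 m and z of deep_c in the frame of base_c between 0.046 and 0.054 m and angle between each of deep_c, shallow_c's own z axis and vertical below 0.06 rad and angle between the y axis of deep_c and the y axis of base_c, either way round below 0.25 rad and angle between base_c's own z axis and vertical below 0.05 rad and height (world z) of base_c between 0.025 and 0.035 m and y of shallow_c in the frame of base_c between -0.018 and 0.018 m and x of shallow_c in the frame of base_c between -0.018 and 0.018 m and z of shallow_c in the frame of deep_c between 0.046 and 0.054 m and angle between the y axis of shallow_c and the y axis of base_c, either way round below 0.4 rad and linear speed of each of deep, shallow, base below 0.02 m/s and angle between jar_c's own z axis and vertical below 0.3 rad); the robot touches nothing.
It fails at once if a tray is dropped (falls free faster than 0.7 m/s) ((linear speed of deep above 0.7 m/s and contact force between the fingers and deep below 0.1 N) or (linear speed of shallow above 0.7 m/s and contact force between the fingers and shallow below 0.1 N)).
It fails at once if the jar is tipped over (angle between jar_c's own z axis and vertical above 0.6 rad).
It fails at once if another toiletry is moved more than 40 mm (distance of any of mug, lotion, cream, brush, soapdish, tonic from where it was at the start of the episode above 0.04 m).
It also fails if it takes over 70 s, if anything falls off the work surface, if the arm or the gripper's body presses on something with over 40 N, if the wrist force passes 120 N, or if a joint passes its speed limit or range.

## Robot

A 6-joint arm with a two-finger parallel gripper is mounted at the origin on the work surface. World frame = base frame: x ahead of the robot, y to its left, z up, the work surface at z = 0. Lengths are in m, angles in degrees, forces in N, time in s.
With the tool pointing down it reaches from about 0.3 to 0.75 m from the base axis. Payload 8.5 kg.
Tool frame: the origin (TCP) lies at the very end of the fingers, on their centre line; the grasp point (between the pads) lies 19 mm behind it (env.pinch_z is the distance from the TCP to the grasp point, in m); z points along the fingers, y is the line along which they close (so a half turn about z gives the same grasp; the last joint's range is limited). The gripper opens to 85 mm and grips with 20 to 120 N. Pads are 22 mm wide; open, the fingers measure 114 mm over their backs; the gripper's body (76 mm by 85 mm) begins 54 mm behind the grasp point. The pads swing forward as they close: fully open they stand 13 mm farther back than shut.
Start: joints at [50.976, 21.807, 74.336, -0, 83.858, -12.336], TCP at [0.247, 0.491, 0.231] pointing down, gripper open.
Joint ranges: [-178.18, 178.18], [-50.72, 133.34], [12.68, 142.11], [-81.47, 261.47], [9.98, 163.14], [-165.26, 165.26]. Speed limits (degrees/s): [136.94, 136.94, 180, 180, 180, 180].

## Interface

Orientations are given as a 3x3 rotation matrix whose columns are the frame's x, y, z axes.
In Python, from rig import env, viewer gives the robot as it stands.
- The arm moves only by the tool drive_tool, never from a script. Its argument "series" is a list of rows, each a list of 3 entries, a list of its own where there are three numbers: the shift along the tool's x, y, z in m, then the turn about the tool's z in degrees, then the finger opening in m, from 0 to 0.0854. A call has 1 to 20 rows; each row is the pose to reach, as a shift and turn from the pose commanded when the call began, along the tool's axes at that moment; what a row does not reach only later rows make up. A row lasts 1/10 s, in which the tool goes at most 50 mm and 8.59 degrees, less where a joint would pass 70% of its speed; a pose out of reach is approached as far as the arm can. A call with a gripper value outside its range is refused whole. The fingers move at their own pace and stop on an object; "newtons" is the grip in N (left out, the last holds). Time passes only in rows, so rows that repeat a pose let the fingers close. It gives the time, the measured TCP pose, the force, the opening and the grip force at its end, in the units of the state.
- env.observe(): the state, without advancing time (a new reading comes with each control period).
- viewer.get_image(name): name is "scene" or "top" or "wrist"; returns a dict with "img" (480x640x3 uint8, red, green, blue), "depth" (480x640 float32, m along the optical axis (not along the pixel's ray), 0 where there is no reading), "camera_matrix" (3x3 intrinsics, pixels), "rvec" (rotation vector, rad) and "tvec" (3), from world to camera coordinates, as OpenCV has them. Camera axes: x right, y down, z forward; pixel columns grow to the right and rows downward; lengths in m; the calibration is good to about 2 mm. The wrist camera is an equidistant fisheye: a pixel r from the principal point sees the ray r / f radians off the axis. A picture is of the moment at which its call begins.
- env.close_job(): hands the job in; it is judged then, once.
The state is a dict: "time_s": time; "q": joint angles; "qvel": joint speeds; "joint_efforts": joint torques, N m; "position": TCP position; "tool_rot": TCP orientation; "ft_force": force on the tool from outside, world axes, zero at the start; "wrist_torque": the same for the moment, N m; "grip_width": finger opening in m; "gripper_force": force on a finger pad.
Only numpy, scipy, OpenCV 4.12 (cv2) and the standard library are available. Lean on these libraries where they do the work, as an engineer would, in place of code of your own. Each camera call takes 0.05 s, during which the arm holds its last target. There are 200 camera calls.

## Working session

There is one attempt and no reset: what is moved stays moved. The work goes in short steps, Python scripts to look and compute and a tool call to move; the robot and the scene stay as the last step left them, time stands still between calls to the robot, and variables do not carry over. Pictures are saved under pics/ and viewed, at most 10 in all, crops included, and the job is handed in when it is done.

Besides the shell and the picture viewer there is one more tool, called after "Request:" by a JSON object that holds its "api" and its "payload", one argument or row to a line. drive_tool: Moves the arm, as the interface text tells. Its arguments: {"type":"object","properties":{"series":{"type":"array"},"newtons":{"type":"number"}},"required":["series"]}

```bash
mkdir -p pics
cat > h.py <<'E'
import numpy as np, cv2
from rig import env, viewer
def grab(n):
    d=viewer.get_image(n); R=cv2.Rodrigues(np.array(d["rvec"],float))[0]
    d["R"]=R; d["t"]=np.array(d["tvec"],float).ravel(); d["C"]=-R.T@d["t"]; return d
def world(d):
    K=np.array(d["camera_matrix"]); z=d["depth"]; v,u=np.mgrid[:480,:640]
    P=np.stack([(u-K[0,2])/K[0,0]*z,(v-K[1,2])/K[1,1]*z,z],-1)
    W=(P-d["t"])@d["R"]; W[z<=0]=np.nan; return W
E
python3 - <<'E'
from h import *
s=env.observe(); print({k:np.round(v,3).tolist() for k,v in s.items()}); print(env.pinch_z)
for n in ("scene","top"):
    d=grab(n); cv2.imwrite(f"pics/{n}0.png",d["img"][:,:,::-1]); np.savez(f"{n}0.npz",img=d["img"],W=world(d)); print(n,d["C"].round(3),d["camera_matrix"])
E
```

```text
{'time_s': 0.0, 'q': [50.976, 21.84, 74.383, 0.001, 83.858, -12.337], 'qvel': [-0.106, -0.015, 0.065, 0.016, -0.049, 0.067], 'joint_efforts': [-0.001, -44.846, -23.129, -0.0, 0.005, -0.0], 'position': [0.247, 0.491, 0.231], 'tool_rot': [[-0.893, 0.449, -0.001], [0.449, 0.893, -0.001], [0.0, -0.001, -1.0]], 'ft_force': [0.781, 1.257, 0.237], 'wrist_torque': [0.012, 0.032, 0.01], 'gripper_force': 0.0, 'grip_width': 0.085}
0.0187
scene [1.185 0.152 1.179] [[582.36261691   0.         317.75729024]
 [  0.         582.36261691 243.80790342]
 [  0.           0.           1.        ]]
top [0.429 0.003 1.05 ] [[475.90225194   0.         311.57194682]
 [  0.         475.90225194 239.33995172]
 [  0.           0.           1.        ]]
```

View pics/scene0.png

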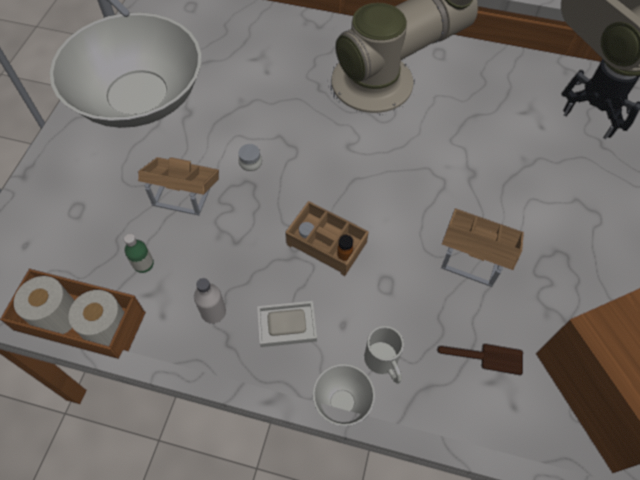

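View pics/top0.png

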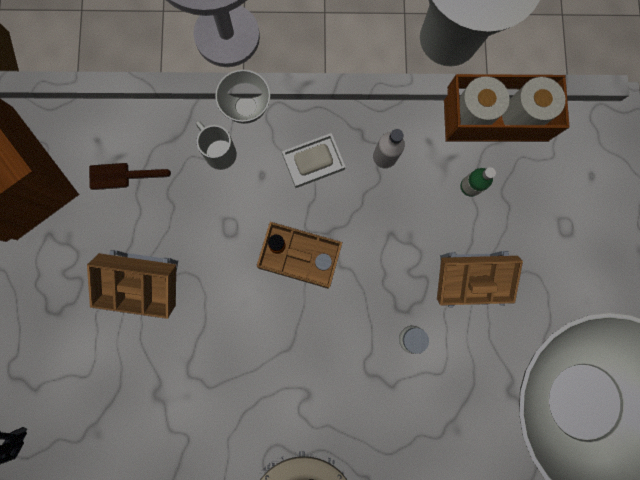

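```bash
cat > m.py <<'E'
from h import *
def tray(W,img,c,n0,rimz,skip,zmin=.03,r=.13):
    hsv=cv2.cvtColor(img,cv2.COLOR_RGB2HSV)
    m=(hsv[...,0]<22)&(hsv[...,1]>70)&(hsv[...,2]>40)&(np.hypot(W[...,0]-c[0],W[...,1]-c[1])<r)&(W[...,2]>zmin)
    m=cv2.erode(m.astype(np.uint8),np.ones((2,2)))>0
    P=W[m]; n=np.array(n0)/np.linalg.norm(n0)
    for _ in range(4):
        h=P@n; h0=np.percentile(h,99.5)-skip
        L=P[np.abs(h-h0+.002)<(.006 if _<2 else .004)]; q=L.mean(0)
        n=np.linalg.svd(L-q,full_matrices=False)[2][2]; n*=np.sign(n[2])
    e1=np.cross([1,0,0],n)*-1; e1/=np.linalg.norm(e1); e1=-e1 if e1[1]<0 else e1; e2=np.cross(e1,n)
    A=np.c_[(L-q)@e2,(L-q)@e1].astype(np.float32)
    (cx,cy),(w,h),a=cv2.minAreaRect(A*1000); B=cv2.boxPoints(((cx,cy),(w,h),a))/1000
    l=max((B[1]-B[0],B[2]-B[1]),key=np.linalg.norm); l=l/np.linalg.norm(l); y=l[0]*e2+l[1]*e1; y*=np.sign(y[1])
    rc=q+cx/1000*e2+cy/1000*e1; p=rc-n*(rimz-.03)
    print(len(P),len(L),"size",round(w),round(h),"tilt",np.degrees(np.arccos(n[2])).round(1),"n",n.round(3),"y",y.round(3),"yaw",np.degrees(np.arctan2(-y[0],y[1])).round(1),"rimc",rc.round(4),"c",p.round(4))
    return p,n,y
E
python3 - <<'E'
from m import *
for nm in ("top","scene"):
    d=np.load(nm+"0.npz"); W,img=d["W"],d["img"]
    if nm=="top":
        P={k:W[v,u] for k,(u,v) in dict(base=(300,256),deep=(133,286),sh=(480,280),jar=(277,243),tin=(323,262)).items()}
        for k in P: print(k,P[k].round(3))
    print(nm)
    t=np.radians(32); n=[-np.sin(t),0,np.cos(t)]
    tray(W,img,P["base"],[0,0,1],.058,0)
    tray(W,img,P["deep"],n,.058,0)
    tray(W,img,P["sh"],n,.034,.026)
E
```

```text
base [0.528 0.004 0.052]
deep [0.466 0.338 0.086]
sh [ 0.475 -0.366  0.078]
jar [0.553 0.051 0.074]
tin [ 0.518 -0.046  0.027]
top
705 376 size 157 98 tilt 0.2 n [0.001 0.003 1.   ] y [ 0.278  0.961 -0.003] yaw -16.2 rimc [0.5308 0.0048 0.0574] c [0.5308 0.0047 0.0294]
3349 815 size 159 102 tilt 32.2 n [-0.526  0.08   0.846] y [0.153 0.988 0.002] yaw -8.8 rimc [0.4547 0.3444 0.0927] c [0.4695 0.3421 0.069 ]
3530 924 size 103 161 tilt 32.1 n [-0.532 -0.013  0.847] y [-0.024  1.    -0.   ] yaw 1.4 rimc [ 0.4687 -0.3678  0.0722] c [ 0.4709 -0.3678  0.0688]
scene
1440 152 size 31 101 tilt 86.6 n [0.286 0.957 0.06 ] y [-0.958  0.286 -0.006] yaw 73.4 rimc [0.5574 0.0816 0.0456] c [0.5494 0.0548 0.0439]
2716 364 size 155 105 tilt 33.1 n [-0.542  0.068  0.838] y [0.145 0.989 0.013] yaw -8.3 rimc [0.4575 0.3479 0.0933] c [0.4727 0.346  0.0699]
1782 468 size 113 158 tilt 34.1 n [-0.559 -0.032  0.828] y [-0.043  0.999  0.01 ] yaw 2.5 rimc [ 0.4727 -0.3656  0.0717] c [ 0.4749 -0.3654  0.0684]
```

```bash
cat > go.py <<'E'
import sys
from h import *
def go(x,y,z,ang):
    s=env.observe(); R=np.array(s["tool_rot"]); d=R.T@(np.array([x,y,z])-s["position"])
    a=np.degrees(np.arctan2(R[1,1],R[0,1])); t=(a-ang+90)%180-90
    print("t",s["time_s"],"shift",d.round(4),"turn",round(t,2),"yang",round(a,2),"pos",np.round(s["position"],4),"w",round(s["grip_width"],4),"F",np.round(s["ft_force"],1),"q",np.round(s["q"],0))
if __name__=="__main__": go(*map(float,sys.argv[1:]))
E
python3 go.py 0.462 0.344 0.165 -8.6
```

```text
t 0.1 shift [-0.2583 -0.0348  0.0657] turn 71.91 yang 63.31 pos [0.2469 0.4912 0.2308] w 0.0853 F [0.1 0.4 0.3] q [ 51.  22.  74.   0.  84. -12.]
```

Request:
{"api": "drive_tool", "payload": {
  "series": [
    [[-0.258,-0.035,0.0],72,0.03],
    [[-0.258,-0.035,0.0],72,0.03],
    [[-0.258,-0.035,0.0],72,0.03],
    [[-0.258,-0.035,0.0],72,0.03],
    [[-0.258,-0.035,0.0],72,0.03],
    [[-0.258,-0.035,0.0],72,0.03],
    [[-0.258,-0.035,0.0],72,0.03],
    [[-0.258,-0.035,0.0],72,0.03],
    [[-0.258,-0.035,0.03],72,0.03],
    [[-0.258,-0.035,0.066],72,0.03],
    [[-0.258,-0.035,0.066],72,0.03],
    [[-0.258,-0.035,0.066],72,0.03]
  ],
  "newtons": 20
}}

```text
time_s: 1.3
position: [0.462, 0.3443, 0.1658]
tool_rot: [[0.151, 0.989, -0.001], [0.989, -0.151, -0.0], [-0.0, -0.0, -1.0]]
ft_force: [-0.3, -0.3, 1.7]
grip_width: 0.0298
gripper_force: 0.0
```

```bash
python3 go.py 0.462 0.344 0.075 -8.6
python3 - <<'E'
from h import *
a=grab("wrist")["img"]; b=grab("scene")["img"]
b=cv2.resize(b[60:300,400:640],(480,480)); cv2.imwrite("pics/h1.png",cv2.resize(np.hstack([a[:,80:560],b]),(800,400))[:,:,::-1])
E
```

```text
t 1.3 shift [-0.0003  0.0001  0.0908] turn -0.08 yang -8.68 pos [0.462  0.3443 0.1658] w 0.0298 F [-0.3 -0.3  1.7] q [25. 27. 76. -0. 76. 34.]
```

View pics/h1.png

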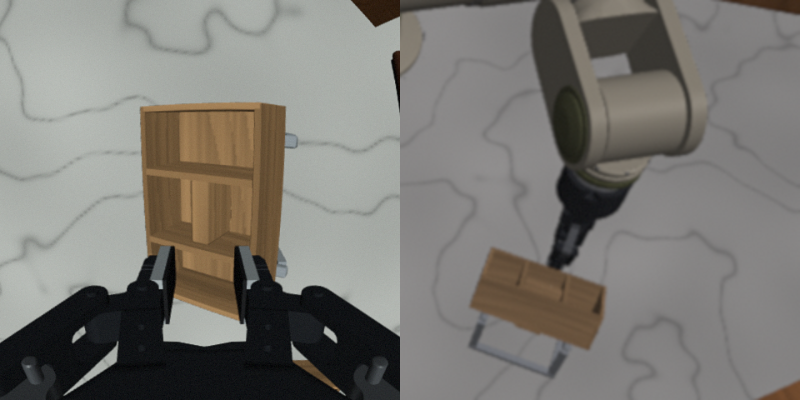

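Request:
{"api": "drive_tool", "payload": {
  "series": [
    [[0,0,0.03],0,0.03],
    [[0,0,0.055],0,0.03],
    [[0,0,0.07],0,0.03],
    [[0,0,0.08],0,0.03],
    [[0,0,0.086],0,0.03],
    [[0,0,0.09],0,0.03],
    [[0,0,0.09],0,0.03]
  ]
}}

```text
time_s: 2.1
position: [0.4627, 0.3446, 0.0792]
tool_rot: [[0.151, 0.989, 0.005], [0.989, -0.151, 0.001], [0.002, 0.005, -1.0]]
ft_force: [-8.2, -5.6, 21.3]
grip_width: 0.0301
gripper_force: 11.1
```

```bash
python3 go.py 0.462 0.344 0.075 -8.6
python3 - <<'E'
from h import *
a=grab("wrist")["img"]; a=cv2.resize(a[180:420,160:480],(800,600),interpolation=cv2.INTER_CUBIC); cv2.imwrite("pics/h2.png",a[:,:,::-1])
E
```

```text
t 2.1 shift [-0.0007 -0.0006  0.0042] turn -0.07 yang -8.67 pos [0.4627 0.3446 0.0792] w 0.0301 F [-8.2 -5.6 21.3] q [25. 33. 83. -0. 64. 34.]
```

View pics/h2.png

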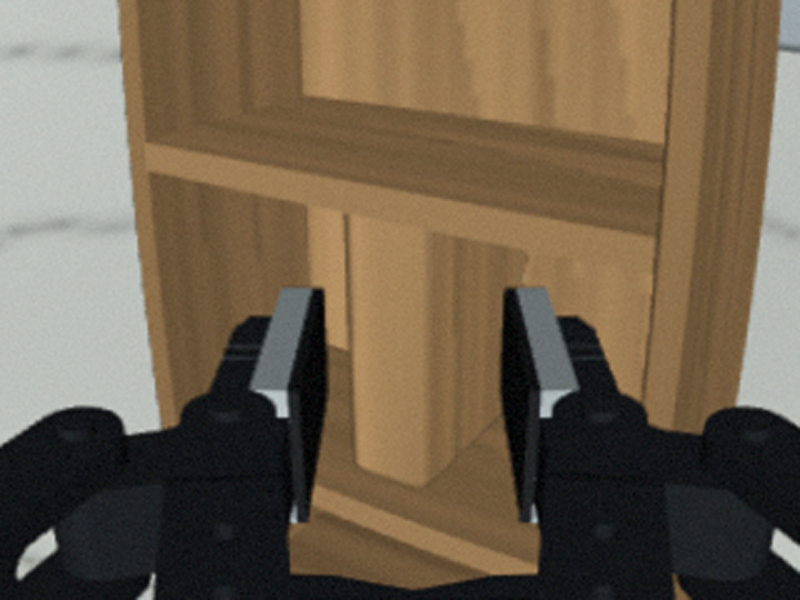

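Request:
{"api": "drive_tool", "payload": {
  "series": [
    [[0,0,-0.03],0,0.03],
    [[0,0,-0.07],0,0.03],
    [[0,0,-0.07],0,0.03]
  ]
}}

```text
time_s: 2.45
position: [0.4642, 0.3455, 0.1515]
tool_rot: [[0.151, 0.989, 0.011], [0.989, -0.151, 0.005], [0.007, 0.01, -1.0]]
ft_force: [0.3, 0.6, -0.5]
grip_width: 0.0301
gripper_force: 0.0
```

```bash
python3 - <<'E'
from h import *
W=np.load("top0.npz")["W"].reshape(-1,3)
for nm,c,y in (("deep",[.471,.343,.0695],[.15,.989,0]),("sh",[.472,-.367,.0686],[-.03,1,0])):
    y=np.array(y)/np.linalg.norm(y); t=np.radians(32); x0=np.array([y[1],-y[0],0]); 
    x=x0*np.cos(t)+np.array([0,0,np.sin(t)]); z=-x0*np.sin(t)+np.array([0,0,np.cos(t)])
    L=(W-c)@np.c_[x,y,z]*1000; L=L[(abs(L)<[60,95,50]).all(1)]
    print(nm,"z(foot) by y bins, at x in 15..38 and x in -5..5, -38..-15 (90pct)")
    for a in range(-84,84,6):
        r=[]
        for lo,hi in ((15,38),(-5,5),(-38,-15)):
            k=L[(L[:,0]>lo)&(L[:,0]<hi)&(L[:,1]>=a)&(L[:,1]<a+6)]; r.append(round(np.percentile(k[:,2],85)+30) if len(k)>3 else None)
        print(a+3,r,end=" ")
    print()
E
python3 go.py 0.4755 0.3136 0.145 81.3
```

```text
deep z(foot) by y bins, at x in 15..38 and x in -5..5, -38..-15 (90pct)
-81 [58, 55, 56] -75 [60, 60, 60] -69 [None, None, None] -63 [None, None, None] -57 [None, 15, 15] -51 [None, 15, 15] -45 [None, 15, 15] -39 [None, 14, 16] -33 [58, 55, 53] -27 [60, 60, 60] -21 [None, 53, None] -15 [None, 53, None] -9 [None, 54, None] -3 [None, 53, 14] 3 [None, 53, None] 9 [None, 54, 14] 15 [None, 54, None] 21 [None, 53, 16] 27 [59, 59, 59] 33 [57, None, 58] 39 [None, None, None] 45 [None, None, None] 51 [None, 14, 17] 57 [None, 15, 16] 63 [None, 16, 15] 69 [None, 16, 15] 75 [58, 55, 57] 81 [59, 59, 60] 
sh z(foot) by y bins, at x in 15..38 and x in -5..5, -38..-15 (90pct)
-81 [36, 37, 36] -75 [34, 36, 33] -69 [16, 16, 17] -63 [17, 18, 17] -57 [17, 17, 17] -51 [16, 17, 16] -45 [17, 18, 16] -39 [None, None, None] -33 [36, None, 36] -27 [36, 61, 36] -21 [16, 64, None] -15 [17, 62, 17] -9 [16, 63, None] -3 [16, 62, 15] 3 [16, 63, 16] 9 [17, 62, 16] 15 [16, 63, 16] 21 [None, 62, None] 27 [36, 55, 36] 33 [26, 33, 30] 39 [16, 16, 16] 45 [16, 16, 16] 51 [16, 15, 16] 57 [16, 15, 15] 63 [16, 16, 15] 69 [None, None, 17] 75 [37, 34, 37] 81 [33, 35, 35] 
t 2.45 shift [-0.0299  0.0159  0.0065] turn -89.98 yang -8.68 pos [0.4642 0.3455 0.1515] w 0.0301 F [ 0.3  0.6 -0.5] q [25. 28. 78.  0. 74. 34.]
```

Request:
{"api": "drive_tool", "payload": {
  "series": [
    [[-0.03,0.016,0.0],-90,0.028],
    [[-0.03,0.016,0.0],-90,0.028],
    [[-0.03,0.016,0.0],-90,0.028],
    [[-0.03,0.016,0.0],-90,0.028],
    [[-0.03,0.016,0.0],-90,0.028],
    [[-0.03,0.016,0.0],-90,0.028],
    [[-0.03,0.016,0.0],-90,0.028],
    [[-0.03,0.016,0.0],-90,0.028],
    [[-0.03,0.016,0.0],-90,0.028],
    [[-0.03,0.016,0.0],-90,0.028],
    [[-0.03,0.016,0.0],-90,0.028],
    [[-0.03,0.016,0.0],-90,0.028],
    [[-0.03,0.016,0.0],-90,0.028]
  ]
}}

```text
time_s: 3.75
position: [0.4733, 0.3123, 0.1457]
tool_rot: [[-0.988, 0.153, 0.001], [0.153, 0.988, 0.0], [-0.001, 0.0, -1.0]]
ft_force: [-0.3, 0.7, 1.0]
grip_width: 0.0279
gripper_force: 0.0
```

```bash
python3 go.py 0.4755 0.3136 0.087 81.3
```

```text
t 3.75 shift [-0.0019  0.0016  0.0587] turn -0.11 yang 81.19 pos [0.4733 0.3123 0.1457] w 0.0279 F [-0.3  0.7  1. ] q [ 21.  28.  80.  -0.  73. -60.]
```

Request:
{"api": "drive_tool", "payload": {
  "series": [
    [[-0.002,0.0015,0.02],0,0.028],
    [[-0.002,0.0015,0.035],0,0.028],
    [[-0.002,0.0015,0.045],0,0.028],
    [[-0.002,0.0015,0.052],0,0.028],
    [[-0.002,0.0015,0.056],0,0.028],
    [[-0.002,0.0015,0.056],0,0.028]
  ]
}}

```text
time_s: 4.35
position: [0.4753, 0.3133, 0.0892]
tool_rot: [[-0.988, 0.151, -0.0], [0.151, 0.988, -0.0], [0.0, -0.0, -1.0]]
ft_force: [-0.1, 0.1, 0.9]
grip_width: 0.0279
gripper_force: 0.0
```

No contact; close on the divider with a firm grip.

Request:
{"api": "drive_tool", "payload": {
  "series": [
    [[0,0,0.0],0,0.0],
    [[0,0,0.0],0,0.0],
    [[0,0,0.0],0,0.0],
    [[0,0,0.0],0,0.0],
    [[0,0,0.0],0,0.0]
  ],
  "newtons": 60
}}

```text
time_s: 4.85
position: [0.4756, 0.3136, 0.09]
tool_rot: [[-0.989, 0.151, 0.001], [0.151, 0.989, 0.001], [-0.001, 0.001, -1.0]]
ft_force: [-1.3, 1.7, 7.3]
grip_width: 0.0037
gripper_force: 60.9
```

Request:
{"api": "drive_tool", "payload": {
  "series": [
    [[0,0,-0.02],0,0.0],
    [[0,0,-0.04],0,0.0],
    [[0,0,-0.06],0,0.0],
    [[0.02,-0.05,-0.06],0,0.0],
    [[0.04,-0.09,-0.06],0,0.0],
    [[0.055,-0.13,-0.06],0,0.0],
    [[0.066,-0.165,-0.06],0,0.0],
    [[0.066,-0.165,-0.06],0,0.0],
    [[0.066,-0.165,-0.06],0,0.0]
  ]
}}

```text
time_s: 5.75
position: [0.385, 0.1597, 0.1493]
tool_rot: [[-0.988, 0.153, -0.0], [0.153, 0.988, -0.0], [0.0, -0.0, -1.0]]
ft_force: [0.6, -0.5, -2.9]
grip_width: 0.0037
gripper_force: 59.9
```

```bash
python3 go.py 0.385 0.16 0.066 81.3
python3 - <<'E'
from m import *
d=grab("scene"); cv2.imwrite("pics/h3.png",cv2.resize(d["img"][80:320,260:580],(800,600))[:,:,::-1])
W=world(d); t=np.radians(32)
tray(W,d["img"],[.38,.19],[-np.sin(t),0,np.cos(t)],.058,0,zmin=.07)
E
```

```text
t 5.75 shift [0.     0.0003 0.0833] turn -0.08 yang 81.22 pos [0.385  0.1597 0.1493] w 0.0037 F [ 0.6 -0.5 -2.9] q [  6.  14. 102.  -0.  64. -75.]
2126 31 size 116 58 tilt 46.7 n [-0.68  -0.26   0.686] y [-0.727  0.112 -0.678] yaw 81.2 rimc [0.3615 0.142  0.1575] c [0.3805 0.1492 0.1383]
```

View pics/h3.png

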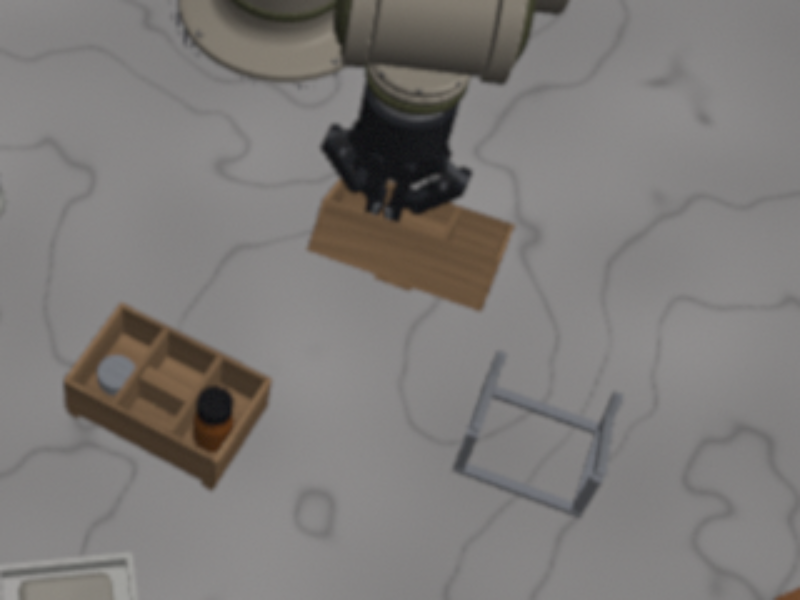

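Request:
{"api": "drive_tool", "payload": {
  "series": [
    [[0,0,0.04],0,0.0],
    [[0,0,0.065],0,0.0],
    [[0,0,0.077],0,0.0],
    [[0,0,0.083],0,0.0],
    [[0,0,0.085],0,0.0],
    [[0,0,0.085],0,0.0]
  ],
  "newtons": 30
}}

```text
time_s: 6.4
position: [0.3863, 0.1605, 0.0652]
tool_rot: [[-0.989, 0.15, 0.002], [0.15, 0.989, -0.0], [-0.002, -0.0, -1.0]]
ft_force: [-1.2, -3.0, 8.3]
grip_width: 0.0037
gripper_force: 61.7
```

Request:
{"api": "drive_tool", "payload": {
  "series": [
    [[0,0,0.0],0,0.001],
    [[-0.005,0,0.004],0,0.0],
    [[-0.0085,0,0.006],0,0.0],
    [[-0.012,0,0.008],0,0.0],
    [[-0.0145,0,0.0095],0,0.0],
    [[-0.0175,0,0.0115],0,0.0],
    [[-0.02,0,0.0135],0,0.0],
    [[-0.023,0,0.016],0,0.0]
  ],
  "newtons": 25
}}

```text
time_s: 7.2
position: [0.4107, 0.1569, 0.0501]
tool_rot: [[-0.989, 0.15, 0.006], [0.15, 0.989, -0.0], [-0.006, 0.001, -1.0]]
ft_force: [2.2, -5.3, 13.1]
grip_width: 0.0037
gripper_force: 64.4
```

Request:
{"api": "drive_tool", "payload": {
  "series": [
    [[-0.0025,0,0.002],0,0.0],
    [[-0.005,0,0.0045],0,0.0],
    [[-0.0075,0,0.007],0,0.0],
    [[-0.0095,0,0.009],0,0.0],
    [[-0.012,0,0.012],0,0.0],
    [[-0.012,0,0.014],0,0.0],
    [[-0.012,0,0.014],0,0.0]
  ],
  "newtons": 25
}}

```text
time_s: 7.9
position: [0.424, 0.155, 0.0362]
tool_rot: [[-0.989, 0.15, 0.009], [0.15, 0.989, -0.0], [-0.009, 0.001, -1.0]]
ft_force: [6.6, -5.7, 10.5]
grip_width: 0.0037
gripper_force: 65.5
```

Run:
```python
from m import *
d=grab("scene"); cv2.imwrite("pics/h4.png",cv2.resize(d["img"][80:320,260:580],(640,480))[:,:,::-1])
W=world(d); np.savez("s4.npz",W=W,img=d["img"])
tray(W,d["img"],[.40,.18],[0,0,1],.058,0,zmin=.045)
```

```text
Traceback (most recent call last):
  File "m.py", line 10, in tray
    n=np.linalg.svd(L-q,full_matrices=False)[2][2]; n*=np.sign(n[2])
      ~~~~~~~~~~~~~~~~~~~~~~~~~~~~~~~~~~~~~~~~~^^^
IndexError: index 2 is out of bounds for axis 0 with size 2
```

View pics/h4.png

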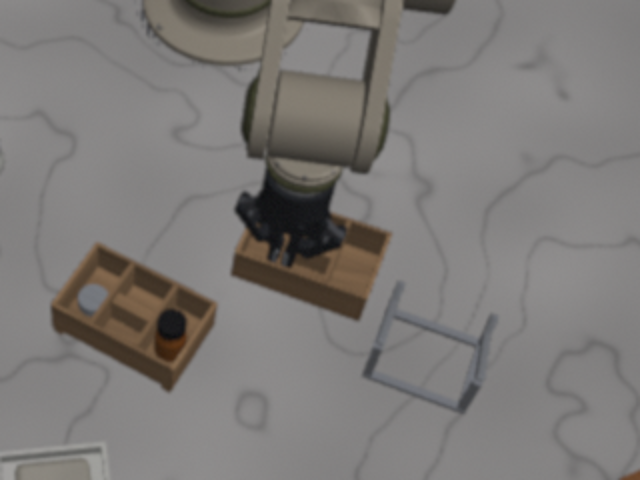

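Request:
{"api": "drive_tool", "payload": {
  "series": [
    [[0,0,0.0],0,0.015],
    [[0,0,0.0],0,0.02],
    [[0,0,0.0],0,0.024],
    [[0,0,-0.03],0,0.024],
    [[0,0,-0.06],0,0.024],
    [[0,0,-0.1],0,0.03],
    [[0.06,0.1,-0.13],9,0.06],
    [[0.06,0.1,-0.13],18,0.06],
    [[0.06,0.1,-0.13],27,0.06],
    [[0.06,0.1,-0.13],36,0.06],
    [[0.06,0.1,-0.13],45,0.06],
    [[0.06,0.1,-0.13],54,0.06],
    [[0.06,0.1,-0.13],63,0.06],
    [[0.06,0.1,-0.13],72,0.06],
    [[0.06,0.1,-0.13],81,0.06],
    [[0.06,0.1,-0.13],90,0.06],
    [[0.06,0.1,-0.13],90,0.06]
  ]
}}

```text
time_s: 9.65
position: [0.3752, 0.263, 0.1642]
tool_rot: [[0.156, 0.988, -0.001], [0.988, -0.156, -0.0], [-0.0, -0.001, -1.0]]
ft_force: [-0.0, 0.5, -0.7]
grip_width: 0.0602
gripper_force: 0.0
```

```bash
python3 - <<'E'
from m import *
for nm in ("scene","top"):
    d=grab(nm); W=world(d); np.savez("s5%s.npz"%nm,W=W,img=d["img"]); cv2.imwrite("pics/h5%s.png"%nm,d["img"][:,:,::-1])
    W[(W[...,2]>.07)]=np.nan
    try: tray(W,d["img"],[.405,.185],[0,0,1],.058,0,zmin=.05,r=.1)
    except Exception as e: print(e)
E
python3 go.py .41 .185 .1 -8.7
```

```text
323 133 size 155 98 tilt 0.3 n [-0.006 -0.001  1.   ] y [0.164 0.986 0.002] yaw -9.5 rimc [0.4036 0.1884 0.0582] c [0.4037 0.1884 0.0302]
562 414 size 158 97 tilt 0.4 n [-0.006 -0.     1.   ] y [0.151 0.988 0.001] yaw -8.7 rimc [0.3978 0.1849 0.0569] c [0.398  0.1849 0.0289]
t 9.75 shift [-0.0718  0.0462  0.0642] turn -0.03 yang -8.73 pos [0.3753 0.263  0.1642] w 0.0602 F [ 0.7  1.2 -1.2] q [20. 17. 95.  0. 69. 29.]
```

```bash
python3 go.py .398 .185 .025 -8.8
```

```text
t 9.75 shift [-0.0736  0.0343  0.1392] turn 0.07 yang -8.73 pos [0.3753 0.263  0.1642] w 0.0602 F [ 0.7  1.2 -1.2] q [20. 17. 95.  0. 69. 29.]
```

Request:
{"api": "drive_tool", "payload": {
  "series": [
    [[-0.0375,0.017,0.0],0,0.04],
    [[-0.0735,0.0345,0.03],0,0.04],
    [[-0.0735,0.0345,0.07],0,0.04],
    [[-0.0735,0.0345,0.1],0,0.04],
    [[-0.0735,0.0345,0.12],0,0.04],
    [[-0.0735,0.0345,0.131],0,0.04],
    [[-0.0735,0.0345,0.137],0,0.04],
    [[-0.0735,0.0345,0.138],0,0.04],
    [[-0.0735,0.0345,0.138],0,0.0],
    [[-0.0735,0.0345,0.138],0,0.0],
    [[-0.0735,0.0345,0.138],0,0.0],
    [[-0.0735,0.0345,0.138],0,0.0],
    [[-0.0735,0.0345,0.138],0,0.0]
  ],
  "newtons": 60
}}

```text
time_s: 11.05
position: [0.3991, 0.1851, 0.027]
tool_rot: [[0.151, 0.989, 0.002], [0.989, -0.151, 0.0], [0.001, 0.002, -1.0]]
ft_force: [-0.5, 0.7, 6.5]
grip_width: 0.0153
gripper_force: 59.7
```

```bash
python3 go.py .5157 -.0476 .157 -16.2
```

```text
t 11.05 shift [-0.2124  0.1506 -0.1298] turn 7.53 yang -8.67 pos [0.3991 0.1851 0.027 ] w 0.0153 F [-0.5  0.7  6.5] q [  9.  28. 108.  -0.  45.  18.]
```

Request:
{"api": "drive_tool", "payload": {
  "series": [
    [[0,0,-0.03],0,0.0],
    [[0,0,-0.07],0,0.0],
    [[0,0,-0.11],0,0.0],
    [[-0.02,0.014,-0.13],0,0.0],
    [[-0.05,0.035,-0.13],2,0.0],
    [[-0.085,0.06,-0.13],3,0.0],
    [[-0.12,0.085,-0.13],5,0.0],
    [[-0.155,0.11,-0.13],6,0.0],
    [[-0.185,0.131,-0.13],7,0.0],
    [[-0.205,0.1455,-0.13],7.5,0.0],
    [[-0.2125,0.1505,-0.13],7.5,0.0],
    [[-0.2125,0.1505,-0.13],7.5,0.0],
    [[-0.2125,0.1505,-0.13],7.5,0.0]
  ]
}}

```text
time_s: 12.35
position: [0.5144, -0.0468, 0.1561]
tool_rot: [[0.278, 0.961, -0.001], [0.961, -0.278, 0.001], [0.0, -0.001, -1.0]]
ft_force: [-1.1, 0.4, -3.4]
grip_width: 0.0147
gripper_force: 59.7
```

```bash
python3 - <<'E'
from m import *
d=grab("scene"); W=world(d); cv2.imwrite("pics/h6.png",cv2.resize(d["img"][120:360,220:540],(640,480))[:,:,::-1])
tray(W,d["img"],[.516,-.048],[0,0,1],.058,0,zmin=.17,r=.11)
W[(W[...,2]>.07)]=np.nan
E
python3 go.py .5157 -.0476 .077 -16.2
```

```text
852 273 size 156 100 tilt 1.0 n [-0.012 -0.012  1.   ] y [0.266 0.964 0.015] yaw -15.4 rimc [ 0.5189 -0.0435  0.1857] c [ 0.5193 -0.0432  0.1577]
t 12.4 shift [-0.0006  0.0015  0.0792] turn 0.08 yang -16.12 pos [ 0.5145 -0.0466  0.1562] w 0.015 F [ 0.2 -0.6 -3.7] q [-18.  23.  87.   0.  71.  -2.]
```

View pics/h6.png

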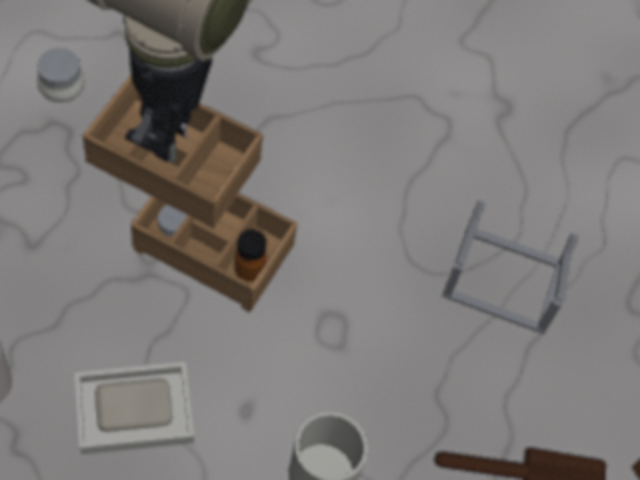

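Request:
{"api": "drive_tool", "payload": {
  "series": [
    [[0,0.0015,0.02],0,0.0],
    [[0,0.0015,0.04],0,0.0],
    [[0,0.0015,0.055],0,0.0],
    [[0,0.0015,0.063],0,0.0],
    [[0,0.0015,0.068],0,0.0],
    [[0,0.0015,0.071],0,0.0],
    [[0,0.0015,0.073],0,0.0],
    [[0,0.0015,0.075],0,0.0],
    [[0,0.0015,0.076],0,0.0],
    [[0,0.0015,0.076],0,0.0]
  ]
}}

```text
time_s: 13.4
position: [0.5167, -0.0483, 0.0804]
tool_rot: [[0.279, 0.96, 0.0], [0.96, -0.279, -0.0], [-0.0, 0.0, -1.0]]
ft_force: [0.8, -0.2, -2.8]
grip_width: 0.015
gripper_force: 59.7
```

Request:
{"api": "drive_tool", "payload": {
  "series": [
    [[0,0,0.001],0,0.0],
    [[0,0,0.002],0,0.0],
    [[0,0,0.003],0,0.0],
    [[0,0,0.004],0,0.0],
    [[0,0,0.004],0,0.0]
  ]
}}

```text
time_s: 13.9
position: [0.5167, -0.0483, 0.0771]
tool_rot: [[0.279, 0.96, 0.001], [0.96, -0.279, -0.0], [-0.0, 0.001, -1.0]]
ft_force: [-2.2, 1.1, 5.1]
grip_width: 0.0152
gripper_force: 61.0
```

Request:
{"api": "drive_tool", "payload": {
  "series": [
    [[0,0,0.0],0,0.03],
    [[0,0,0.0],0,0.036],
    [[0,0,0.0],0,0.036],
    [[0,0,-0.03],0,0.036],
    [[0,0,-0.07],0,0.036],
    [[0,0,-0.11],0,0.03]
  ]
}}

```text
time_s: 14.5
position: [0.5164, -0.0482, 0.1875]
tool_rot: [[0.279, 0.96, -0.001], [0.96, -0.279, 0.0], [0.0, -0.001, -1.0]]
ft_force: [0.8, -0.8, -0.6]
grip_width: 0.0303
gripper_force: 0.0
```

```bash
python3 go.py .490 -.3385 .15 91.5
```

```text
t 14.5 shift [-0.2861  0.0557  0.0374] turn 72.31 yang -16.19 pos [ 0.5164 -0.0482  0.1875] w 0.0303 F [ 0.8 -0.8 -0.6] q [-18.  21.  84.   0.  76.  -2.]
```

Request:
{"api": "drive_tool", "payload": {
  "series": [
    [[-0.286,0.0555,0.0],72.3,0.028],
    [[-0.286,0.0555,0.0],72.3,0.028],
    [[-0.286,0.0555,0.0],72.3,0.028],
    [[-0.286,0.0555,0.0],72.3,0.028],
    [[-0.286,0.0555,0.0],72.3,0.028],
    [[-0.286,0.0555,0.0],72.3,0.028],
    [[-0.286,0.0555,0.0],72.3,0.028],
    [[-0.286,0.0555,0.0],72.3,0.028],
    [[-0.286,0.0555,0.0],72.3,0.028],
    [[-0.286,0.0555,0.037],72.3,0.028],
    [[-0.286,0.0555,0.037],72.3,0.028],
    [[-0.286,0.0555,0.037],72.3,0.028]
  ]
}}

```text
time_s: 15.7
position: [0.4902, -0.3383, 0.1495]
tool_rot: [[1.0, 0.027, -0.001], [0.027, -1.0, 0.001], [-0.001, -0.001, -1.0]]
ft_force: [0.3, 0.7, -0.2]
grip_width: 0.028
gripper_force: 0.0
```

```bash
python3 - <<'E'
from m import *
d=grab("top"); W=world(d); hi=W[...,2]; P=W.copy(); P[hi>.115]=np.nan
tray(P,d["img"],[.516,-.048],[0,0,1],.058,0,zmin=.095,r=.11)
Q=W.copy(); Q[(hi>.064)]=np.nan
hsv=cv2.cvtColor(d["img"],cv2.COLOR_RGB2HSV)
cv2.imwrite("pics/h7.png",cv2.resize(d["img"][150:390,200:520],(800,600))[:,:,::-1])
E
python3 go.py .490 -.3385 .073 91.5
```

```text
710 419 size 157 98 tilt 0.1 n [-0.002 -0.     1.   ] y [0.28  0.96  0.001] yaw -16.3 rimc [ 0.5151 -0.0481  0.1074] c [ 0.5152 -0.0481  0.0794]
t 15.75 shift [-0.0006 -0.0003  0.0774] turn 0.02 yang -88.48 pos [ 0.4905 -0.3387  0.1504] w 0.0283 F [-0.2 -0.2  0.3] q [-46.  30.  74.  -0.  76.  42.]
```

View pics/h7.png

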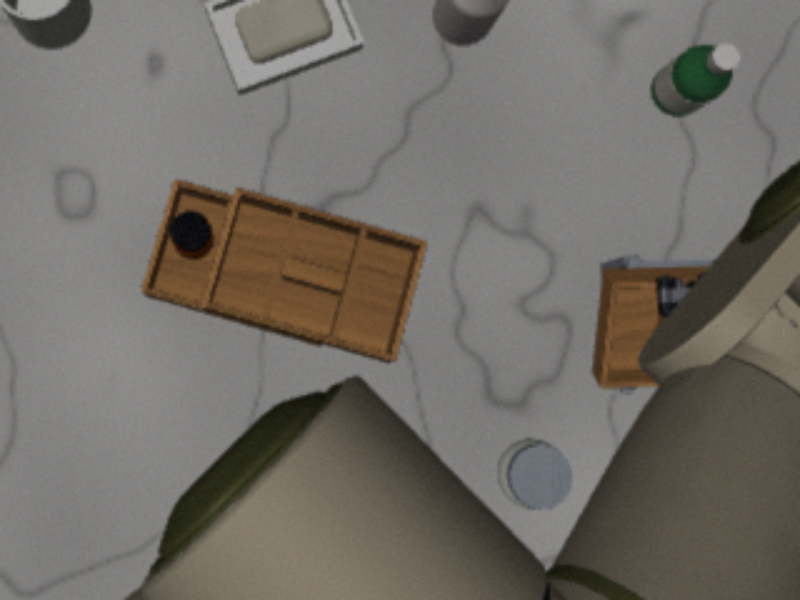

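Request:
{"api": "drive_tool", "payload": {
  "series": [
    [[0,0,0.03],0,0.028],
    [[0,0,0.05],0,0.028],
    [[0,0,0.062],0,0.028],
    [[0,0,0.069],0,0.028],
    [[0,0,0.073],0,0.028],
    [[0,0,0.0765],0,0.028],
    [[0,0,0.0765],0,0.028]
  ]
}}

```text
time_s: 16.45
position: [0.4903, -0.3385, 0.0731]
tool_rot: [[1.0, 0.026, 0.0], [0.026, -1.0, -0.0], [0.0, 0.0, -1.0]]
ft_force: [0.4, 0.3, 0.8]
grip_width: 0.0278
gripper_force: 0.0
```

Request:
{"api": "drive_tool", "payload": {
  "series": [
    [[0,0,0.0],0,0.0],
    [[0,0,0.0],0,0.0],
    [[0,0,0.0],0,0.0],
    [[0,0,0.0],0,0.0],
    [[0,0,0.0],0,0.0]
  ],
  "newtons": 60
}}

```text
time_s: 16.95
position: [0.4904, -0.3386, 0.0735]
tool_rot: [[1.0, 0.026, 0.001], [0.026, -1.0, -0.001], [0.001, 0.001, -1.0]]
ft_force: [-1.6, 1.1, 6.4]
grip_width: 0.0031
gripper_force: 61.8
```

Request:
{"api": "drive_tool", "payload": {
  "series": [
    [[0,0,-0.02],0,0.0],
    [[0,0,-0.05],0,0.0],
    [[0,0,-0.09],0,0.0],
    [[0,-0.01,-0.13],0,0.0],
    [[-0.005,-0.04,-0.16],0,0.0],
    [[-0.01,-0.08,-0.16],0,0.0],
    [[-0.015,-0.12,-0.16],0,0.0],
    [[-0.02,-0.16,-0.16],0,0.0],
    [[-0.025,-0.2,-0.16],0,0.0],
    [[-0.03,-0.24,-0.16],0,0.0],
    [[-0.035,-0.28,-0.16],0,0.0],
    [[-0.04,-0.32,-0.16],0,0.0],
    [[-0.045,-0.36,-0.16],0,0.0],
    [[-0.05,-0.4,-0.16],0,0.0],
    [[-0.055,-0.44,-0.16],0,0.0],
    [[-0.06,-0.48,-0.16],0,0.0],
    [[-0.065,-0.52,-0.15],0,0.0],
    [[-0.07,-0.55,-0.12],0,0.0],
    [[-0.07,-0.559,-0.08],0,0.0],
    [[-0.07,-0.559,-0.06],0,0.0]
  ]
}}

```text
time_s: 18.95
position: [0.4036, 0.2197, 0.13]
tool_rot: [[1.0, 0.029, -0.004], [0.029, -1.0, -0.001], [-0.004, 0.001, -1.0]]
ft_force: [0.1, -0.4, -2.4]
grip_width: 0.0033
gripper_force: 60.8
```

```bash
python3 go.py .406 .2185 .051 91.5
python3 - <<'E'
from m import *
d=grab("scene"); cv2.imwrite("pics/h8.png",cv2.resize(d["img"][100:340,280:600],(640,480))[:,:,::-1])
E
```

```text
t 18.95 shift [0.0027 0.0012 0.079 ] turn 0.15 yang -88.35 pos [0.4036 0.2197 0.13  ] w 0.0033 F [ 0.1 -0.4 -2.4] q [ 14.  19.  97.   0.  64. 102.]
```

View pics/h8.png

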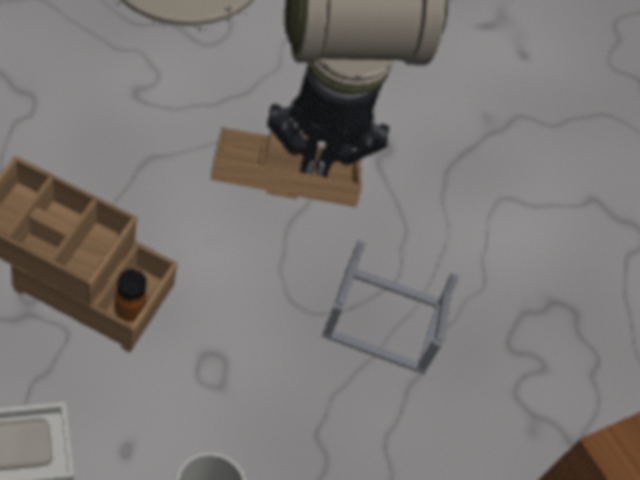

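Held tray is above free counter (pixels 210–360, 130–205), tilt kept, tower intact. Lower to contact.

Request:
{"api": "drive_tool", "payload": {
  "series": [
    [[0,0,0.03],0,0.0],
    [[0,0,0.055],0,0.0],
    [[0,0,0.067],0,0.0],
    [[0,0,0.075],0,0.0],
    [[0,0,0.079],0,0.0],
    [[0,0,0.081],0,0.0],
    [[0,0,0.081],0,0.0]
  ]
}}

```text
time_s: 19.7
position: [0.4057, 0.2186, 0.0522]
tool_rot: [[1.0, 0.026, 0.001], [0.026, -1.0, 0.0], [0.001, -0.0, -1.0]]
ft_force: [-0.7, -0.2, -2.2]
grip_width: 0.0033
gripper_force: 60.8
```

Request:
{"api": "drive_tool", "payload": {
  "series": [
    [[0,0,0.003],0,0.0],
    [[0.0025,0,0.0055],0,0.0],
    [[0.005,0,0.0075],0,0.0],
    [[0.0075,0,0.0095],0,0.0],
    [[0.0095,0,0.012],0,0.0],
    [[0.0115,0,0.014],0,0.0],
    [[0.0137,0,0.0165],0,0.0],
    [[0.0155,0,0.019],0,0.0]
  ],
  "newtons": 30
}}

```text
time_s: 20.5
position: [0.4243, 0.2198, 0.0349]
tool_rot: [[1.0, 0.026, 0.008], [0.026, -1.0, 0.002], [0.008, -0.002, -1.0]]
ft_force: [6.5, 2.9, 13.8]
grip_width: 0.0031
gripper_force: 65.7
```

Request:
{"api": "drive_tool", "payload": {
  "series": [
    [[0.0015,0,0.0025],0,0.0],
    [[0.003,0,0.005],0,0.0],
    [[0.0045,0,0.0075],0,0.0],
    [[0.006,0,0.01],0,0.0],
    [[0.0075,0,0.0125],0,0.0],
    [[0.009,0,0.015],0,0.0],
    [[0.009,0,0.0155],0,0.0],
    [[0.009,0,0.0155],0,0.0]
  ]
}}

```text
time_s: 21.3
position: [0.4337, 0.2198, 0.0193]
tool_rot: [[1.0, 0.026, 0.009], [0.026, -1.0, 0.002], [0.009, -0.002, -1.0]]
ft_force: [7.3, 2.4, 11.8]
grip_width: 0.0032
gripper_force: 67.4
```

Request:
{"api": "drive_tool", "payload": {
  "series": [
    [[0,0,0.0],0,0.015],
    [[0,0,0.0],0,0.02],
    [[0,0,0.0],0,0.024],
    [[0,0,-0.03],0,0.024],
    [[0,0,-0.06],0,0.024],
    [[0,0,-0.1],0,0.03],
    [[-0.03,-0.08,-0.13],-9,0.05],
    [[-0.03,-0.08,-0.13],-18,0.05],
    [[-0.03,-0.08,-0.13],-27,0.05],
    [[-0.03,-0.08,-0.13],-36,0.05],
    [[-0.03,-0.08,-0.13],-45,0.05],
    [[-0.03,-0.08,-0.13],-54,0.05],
    [[-0.03,-0.08,-0.13],-63,0.05],
    [[-0.03,-0.08,-0.13],-72,0.05],
    [[-0.03,-0.08,-0.13],-81,0.05],
    [[-0.03,-0.08,-0.13],-90,0.05],
    [[-0.03,-0.08,-0.13],-90,0.05]
  ]
}}

```text
time_s: 23.0
position: [0.3975, 0.2983, 0.1471]
tool_rot: [[-0.032, 0.999, -0.001], [1.0, 0.032, -0.0], [-0.0, -0.001, -1.0]]
ft_force: [0.5, 0.3, -0.2]
grip_width: 0.05
gripper_force: 0.0
```

```bash
python3 - <<'E'
from m import *
d=grab("top"); W=world(d); W[(W[...,2]>.07)]=np.nan
cv2.imwrite("pics/h9.png",d["img"][:,:,::-1])
tray(W,d["img"],[.409,.191],[0,0,1],.034,.026,zmin=.025,r=.1)
# fin top
hsv=cv2.cvtColor(d["img"],cv2.COLOR_RGB2HSV)
m=(hsv[...,1]>70)&(hsv[...,2]>40)&(W[...,2]>.052)&(np.hypot(W[...,0]-.409,W[...,1]-.191)<.06); print(m.sum(),W[m].mean(0),W[m].min(0),W[m].max(0))
E
python3 go.py .409 .191 .04 1.5
```

```text
714 464 size 98 158 tilt 0.2 n [-0.     0.003  1.   ] y [-0.035  0.999 -0.003] yaw 2.0 rimc [0.4056 0.1879 0.0328] c [0.4056 0.1879 0.0288]
197 [0.40643451 0.1882824  0.05814321] [0.39868864 0.16273138 0.05233679] [0.41490622 0.21382406 0.06230601]
t 23.05 shift [-0.1076  0.008   0.1071] turn 0.4 yang 1.9 pos [0.3975 0.2983 0.1471] w 0.0499 F [ 0.5  0.4 -0.7] q [23. 21. 90. -0. 68. 21.]
```

Request:
{"api": "drive_tool", "payload": {
  "series": [
    [[-0.04,0.002,0.0],0,0.04],
    [[-0.08,0.004,0.0],0,0.04],
    [[-0.1105,0.005,0.015],0,0.04],
    [[-0.1105,0.005,0.05],0,0.04],
    [[-0.1105,0.005,0.08],0,0.04],
    [[-0.1105,0.005,0.1],0,0.04],
    [[-0.1105,0.005,0.11],0,0.04],
    [[-0.1105,0.005,0.115],0,0.04],
    [[-0.1105,0.005,0.115],0,0.0],
    [[-0.1105,0.005,0.115],0,0.0],
    [[-0.1105,0.005,0.115],0,0.0],
    [[-0.1105,0.005,0.115],0,0.0],
    [[-0.1105,0.005,0.115],0,0.0]
  ],
  "newtons": 60
}}

```text
time_s: 24.35
position: [0.4063, 0.1882, 0.0331]
tool_rot: [[-0.026, 1.0, 0.002], [1.0, 0.026, 0.0], [0.0, 0.002, -1.0]]
ft_force: [-1.2, -0.0, 6.6]
grip_width: 0.0148
gripper_force: 59.9
```

```bash
python3 go.py .530 .0028 .212 -16.3
```

```text
t 24.35 shift [-0.1885  0.1191 -0.1787] turn 17.81 yang 1.51 pos [0.4063 0.1882 0.0331] w 0.0148 F [-1.2 -0.   6.6] q [ 10.  27. 106.   0.  46.   8.]
```

Request:
{"api": "drive_tool", "payload": {
  "series": [
    [[0,0,-0.03],0,0.0],
    [[0,0,-0.07],0,0.0],
    [[0,0,-0.11],0,0.0],
    [[0,0,-0.15],0,0.0],
    [[-0.02,0.012,-0.178],2,0.0],
    [[-0.05,0.032,-0.178],5,0.0],
    [[-0.085,0.054,-0.178],8,0.0],
    [[-0.12,0.076,-0.178],11,0.0],
    [[-0.15,0.095,-0.178],14,0.0],
    [[-0.175,0.11,-0.178],17,0.0],
    [[-0.1885,0.119,-0.178],17.8,0.0],
    [[-0.1885,0.119,-0.178],17.8,0.0],
    [[-0.1885,0.119,-0.178],17.8,0.0]
  ]
}}

```text
time_s: 25.65
position: [0.5291, 0.0035, 0.2101]
tool_rot: [[0.279, 0.96, -0.001], [0.96, -0.279, 0.001], [0.0, -0.001, -1.0]]
ft_force: [-0.3, 1.1, -2.7]
grip_width: 0.0149
gripper_force: 59.4
```

```bash
python3 go.py .530 .0028 .137 -16.3
python3 - <<'E'
from m import *
d=grab("scene"); W=world(d); cv2.imwrite("pics/h10.png",d["img"][:,:,::-1])
P=W.copy(); P[W[...,2]>.222]=np.nan
tray(P,d["img"],[.530,.003],[0,0,1],.034,0,zmin=.2,r=.11)
P=W.copy(); P[(W[...,2]>.115)]=np.nan
tray(P,d["img"],[.515,-.048],[0,0,1],.058,0,zmin=.095,r=.1)
E
```

```text
t 25.65 shift [-0.0005  0.0012  0.0731] turn 0.07 yang -16.23 pos [0.5291 0.0035 0.2101] w 0.0149 F [-0.3  1.1 -2.7] q [-12.  21.  80.   0.  80.   4.]
663 95 size 156 96 tilt 0.2 n [0.001 0.003 1.   ] y [ 0.276  0.961 -0.003] yaw -16.0 rimc [0.5343 0.0063 0.2127] c [0.5343 0.0063 0.2087]
439 133 size 156 97 tilt 0.9 n [-0.013  0.009  1.   ] y [ 0.29   0.957 -0.005] yaw -16.9 rimc [ 0.5216 -0.0447  0.1073] c [ 0.5219 -0.045   0.0793]
```

Request:
{"api": "drive_tool", "payload": {
  "series": [
    [[0,0.002,0.02],0,0.0],
    [[0,0.002,0.04],0,0.0],
    [[0,0.002,0.055],0,0.0],
    [[0,0.002,0.064],0,0.0],
    [[0,0.002,0.069],0,0.0],
    [[0,0.002,0.072],0,0.0],
    [[0,0.002,0.074],0,0.0],
    [[0,0.002,0.076],0,0.0],
    [[0,0.002,0.077],0,0.0],
    [[0,0.002,0.077],0,0.0]
  ]
}}

```text
time_s: 26.7
position: [0.5317, 0.0022, 0.1334]
tool_rot: [[0.281, 0.96, 0.0], [0.96, -0.281, -0.0], [0.0, 0.0, -1.0]]
ft_force: [1.0, -0.1, -2.1]
grip_width: 0.0149
gripper_force: 59.3
```

Request:
{"api": "drive_tool", "payload": {
  "series": [
    [[0,0,0.0005],0,0.0],
    [[0,0,0.001],0,0.0],
    [[0,0,0.0015],0,0.0],
    [[0,0,0.002],0,0.0],
    [[0,0,0.002],0,0.0]
  ]
}}

```text
time_s: 27.2
position: [0.5318, 0.0022, 0.1331]
tool_rot: [[0.28, 0.96, 0.002], [0.96, -0.28, -0.001], [-0.0, 0.002, -1.0]]
ft_force: [-5.3, 1.3, 13.8]
grip_width: 0.0149
gripper_force: 61.7
```

Request:
{"api": "drive_tool", "payload": {
  "series": [
    [[0,0,0.0],0,0.025],
    [[0,0,0.0],0,0.036],
    [[0,0,0.0],0,0.036],
    [[0,0,-0.03],0,0.036],
    [[0,0,-0.07],0,0.036],
    [[0,0,-0.11],0,0.036],
    [[-0.04,-0.12,-0.13],0,0.036],
    [[-0.06,-0.18,-0.13],0,0.036],
    [[-0.06,-0.18,-0.13],0,0.036],
    [[-0.06,-0.18,-0.13],0,0.036],
    [[-0.06,-0.18,-0.13],0,0.036]
  ]
}}

```text
time_s: 28.3
position: [0.3386, -0.0043, 0.2618]
tool_rot: [[0.281, 0.96, 0.001], [0.96, -0.281, -0.001], [-0.0, 0.001, -1.0]]
ft_force: [0.2, -0.5, 1.1]
grip_width: 0.0361
gripper_force: 0.0
```

```bash
python3 - <<'E'
from m import *
d=grab("scene"); W=world(d); h=W[...,2]
cv2.imwrite("pics/h11.png",cv2.resize(d["img"][120:360,200:520],(640,480))[:,:,::-1])
P=W.copy(); P[h>.145]=np.nan; tray(P,d["img"],[.531,.003],[0,0,1],.034,0,zmin=.125,r=.11)
P=W.copy(); P[h>.115]=np.nan; tray(P,d["img"],[.515,-.048],[0,0,1],.058,0,zmin=.1,r=.11)
E
python3 go.py .53 0 .2 -16
```

```text
577 54 size 154 87 tilt 2.3 n [0.035 0.019 0.999] y [ 0.302  0.953 -0.028] yaw -17.6 rimc [0.5415 0.0046 0.1376] c [0.5413 0.0046 0.1336]
824 636 size 177 98 tilt 0.3 n [-0.001 -0.006  1.   ] y [0.276 0.961 0.006] yaw -16.0 rimc [ 0.5252 -0.0293  0.1119] c [ 0.5252 -0.0291  0.0839]
t 28.35 shift [0.0579 0.18   0.0623] turn -0.35 yang -16.35 pos [ 0.3409 -0.0048  0.2619] w 0.0359 F [ 0.9 -0.5 -0.5] q [-21.  -2.  99.  -0.  82.  -5.]
```

View pics/h11.png

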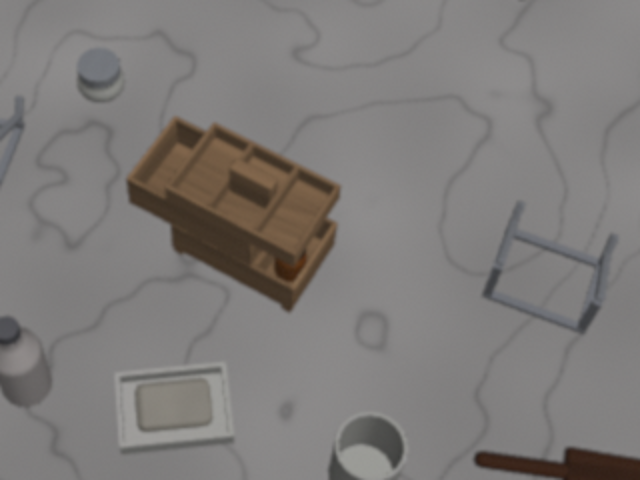

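Run:
```python
from m import *
d=grab("top"); W=world(d); h=W[...,2]
P=W.copy(); P[h>.143]=np.nan; tray(P,d["img"],[.531,.003],[0,0,1],.034,0,zmin=.126,r=.11)
cx=np.array([.531,.003]); x=np.array([.96,-.28]); y=np.array([.28,.96]); Q=P[...,:2]-cx
for a in (-1,1):
  k=(abs(Q@x-a*47.5e-3)<.004)&(abs(Q@y)<.07)&(h>.126)&(h<.143); print("long rim",a,k.sum(),np.median(h[k]))
  k=(abs(Q@y-a*77.5e-3)<.004)&(abs(Q@x)<.04)&(h>.126)&(h<.143); print("end rim",a,k.sum(),np.median(h[k]))
```

```text
542 424 size 157 98 tilt 0.1 n [-0.001  0.002  1.   ] y [ 0.281  0.96  -0.002] yaw -16.3 rimc [0.5305 0.0021 0.1334] c [0.5305 0.0021 0.1294]
long rim -1 205 0.13266439025282026
end rim -1 113 0.1324020882420263
long rim 1 217 0.13257091497372128
end rim 1 120 0.1324096360166775
```

Level to 0.1°, 50 mm above the deep tray, straight above the base. Hand in.

```bash
python3 -c "
from rig import env
print(env.close_job())"
```

```text
the job is handed in; nothing more can be done
None
```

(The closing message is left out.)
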